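# Slide the seal plate into the spring-clip bracket

### The job

Pick up the steel plate by its orange rib, lay it flat on the bracket's bare apron, and slide its two ears into the blue slots, under the spring clips, until the plate is fully home against the end stop and lies flat and square; then let go. The slots may sit about a centimetre off the bracket's middle, to either side, so find them gently: never force the plate against it, and leave the things round about alone.

Things in the scene. Friction and masses are not known exactly. Their poses are not given: they have to be found in the camera images.
- plate_mid (a point): Middle of the loose steel plate, 17 mm over its underside (half its full height). Plate 60 mm along its x, 54 along its y, 6 thick, about 0.18 kg, with an ear on each y side: 30 mm along x, centred, 6 thick, 90 mm over both ears, corners rounded 1.5 mm. z is up. It is the same both ways round and may go in with its +x or -x edge leading.
- plate_rib (a point): Grip point in the middle of the upright orange rib on the plate, 24 mm over the plate's underside, straight above plate_mid. The rib is 10 mm along the plate's x, 40 mm along its y, and rises from 6 to 34 mm over the underside.
- bracket: Aluminium bracket fixed to the table; origin under it at table height. Its x is the direction in which the plate slides in. Base x -80 to +70 mm, y -70 to +70 mm, its top 8 mm over the table. The part with x < 0 is the bare apron in front of the slots. The steel end stop (60 mm wide, top 18 mm over the table) has its face at x = 55 mm.
- bracket_mouth (a point): Point on the base's top at the bracket's x = 0, y = 0, bracket's axes. The two blue slots face each other from here to x = 50 mm. They are clamped together across the base: their centre line lies up to 12 mm to either side (y) of this point. That offset is not in the readings; it must be felt or seen. They do not shift when pushed. The mouths have no lead-in.
- bracket_slots (a point): Point 25 mm further along x. Each slot: floor is the base's top, lip underside 8.5 mm and lip top 12.5 mm over it, inside walls 92.4 mm apart (1.2 mm play beside each ear), walls 7 mm thick. Under each lip a leaf spring slopes down from the mouth and presses the ear to the floor with 1 to 3 N. Pushing the plate in takes about 2 to 5 N.
- bracket_home (a point): Where plate_mid lies when the plate is home, if the slots were in the middle: x = 25, y = 0, z = 25 mm in the bracket's frame, bracket's axes. The true y is up to 12 mm to either side.
- oil_bottle: Bystander: standing oil bottle with a red spout, 41 mm wide, 125 mm high, origin under it.
- sample_jar: Bystander: clear jar, 35 mm wide, 48 mm high, origin under it.
- tape_roll_1: Bystander: lying white roll of tape, 53 mm wide, 14 mm high, origin under it.
- grease_pot: Bystander: red and grey pot, 39 mm wide, 32 mm high, origin under it.
Mind the look-alikes: they are no part of the job. What is shaped like the part that bears plate_mid but green is not meant.

How it is judged (in metres and radians):
At the end, for the whole second after the job is handed in: The plate lies in the slots with its leading edge within 2 mm of the end stop, flat on the bracket's base (within 1 mm and 0.03 rad), square with it (within 0.06 rad), at rest and released (x of plate_mid in the frame of bracket_home above -0.002 m and z of plate_mid in the frame of bracket_home between -0.002 and 0.001 m and y of plate_mid in the frame of bracket_home between -0.015 and 0.015 m and angle between plate_mid's own z axis and vertical below 0.03 rad and angle between the x axis of plate_mid and the x axis of bracket, either way round below 0.06 rad and linear speed of plate below 0.01 m/s); the robot touches nothing.
It fails at once if the plate, once its ears have reached the slot mouths, is forced against the bracket with more than 45 N in all (slots, clips, floor and stop added up; the clips alone make about 7 N of it) (contact force between plate and bracket above 45 N and x of plate_mid in the frame of bracket_home above -0.043 m).
It fails at once if a bystander is pushed more than 15 mm or knocked over (distance of any of oil_bottle, sample_jar, tape_roll_1, grease_pot from where it was at the start of the episode above 0.015 m or angle between any of oil_bottle, sample_jar's own z axis and vertical above 0.5 rad).
It also fails if it takes over 67 s, if anything falls off the work surface, if the arm or the gripper's body presses on something with over 40 N, if the wrist force passes 120 N, or if a joint passes its speed limit or range.

### The arm

A 6-joint arm with a two-finger parallel gripper is mounted at the origin on a cart in front of the work surface, level with it; the furniture and walls round the work are solid. World frame = base frame: x ahead of the robot, y to its left, z up, the work surface at z = 0. Lengths are in mm, angles in degrees, forces in N, time in s.
With the tool pointing down it reaches from about 325 to 850 mm from the base axis. Payload 15.5 kg.
Tool frame: the origin (TCP) lies midway between the tips of the shut fingers; the grasp point (between the pads) lies 19 mm behind it (robot.grip_point_offset is the distance from the TCP to the grasp point, in mm); z points along the fingers, x is the direction in which the jaws open and shut, and the axes are right-handed (so a half turn about z gives the same grasp; the last joint's range is limited). The gripper opens to 91 mm and grips with 3 to 60 N. Pads are 32 mm wide; open, the fingers measure 118 mm over their backs; the gripper's body (76 mm by 178 mm) begins 60 mm behind the grasp point.
Start: joints at [-70.789, 28.281, 77.091, -0, 74.628, -5.472], TCP at [261, -567.896, 213.915] pointing down, gripper open.
Joint ranges: [-166.48, 166.48], [-47.26, 123.95], [12.59, 153.08], [-70.14, 250.14], [6.76, 159.57], [-176.63, 176.63]. Speed limits (degrees/s): [108.29, 108.29, 147.25, 172.46, 172.46, 172.46].

### API

Orientations are given as [roll, pitch, yaw] about the fixed x, y, z axes, in that order (R = Rz(yaw) Ry(pitch) Rx(roll)).
In Python, from rig import robot gives the robot as it stands.
- The arm moves only by the tool step_arm, never from a script. Its argument "steps" is text: rows parted by semicolons, each of 7 numbers parted by spaces: the turn, a rotation vector about the tool's x, y, z in degrees, then the shift along the tool's x, y, z in m, then the gripper's target within -1 to 1 (fully open at 1, half-way at 0, shut at -1). A call has exactly 5 rows; each row is the pose to reach, as a shift and turn from the pose measured when the call began, along the tool's axes at that moment; what a row does not reach only later rows make up. A row lasts 1/8 s, in which the tool goes at most 62.5 mm and 10.7 degrees, less where a joint would pass 70% of its speed; a pose out of reach is approached as far as the arm can. A call with a gripper value outside its range is refused whole. The fingers move at their own pace and stop on an object; "grip_force" is the grip in N (left out, the last holds). Time passes only in rows, so rows that repeat a pose let the fingers close, or fill a call up. It gives the time, the measured TCP pose, the force and the opening at its end, in the units of the state.
- robot.sense(): the state, without advancing time (a new reading comes with each control period).
- robot.get_image(name): name is "side" or "top" or "wrist"; returns the picture (384x512x3 uint8, red, green, blue); there is no depth.
- robot.camera_model(name): a dict with "camera_matrix" (3x3 intrinsics, pixels), "pose" (4x4, takes a point from camera to world coordinates). Camera axes: x right, y up, looking along -z (the intrinsics and any distortion apply to the point x, -y, -z); pixel columns grow to the right and rows downward; lengths in mm; the calibration is good to about 2 mm. A picture is of the moment at which its call begins: read the wrist's pose just before it. camera_model takes no time and is no camera call; for the wrist camera it gives the pose at the moment of the call.
- robot.close_job(): hands the job in, once; it reports no verdict.
The state is a dict: "time": time; "joint_positions": joint angles; "qd": joint speeds; "effort": joint torques, N m; "position": TCP position; "orientation": TCP orientation; "wrist_force": force on the tool from outside, world axes, zero at the start; "ft_torque": the same for the moment, N m; "gripper_width": opening from 0.0 (shut) to 1.0 (fully open).
Only numpy, scipy, OpenCV 4.12 (cv2) and the standard library are available. Lean on these libraries where they do the work, as an engineer would, in place of code of your own. Each camera call takes 0.05 s, during which the arm holds its last target. There are 200 camera calls.

## Working session

There is one attempt and no reset: what is moved stays moved. The work goes in short steps, Python scripts to look and compute and a tool call to move; the robot and the scene stay as the last step left them, time stands still between calls to the robot, and variables do not carry over. Pictures are saved under pics/ and viewed, about 8 in all and at most 12, crops included, and the job is handed in when it is done.

Besides the shell and the picture viewer there is one more tool, called after ">>>" as name(argument=value, ...), one argument or row to a line, values as JSON. step_arm: Moves the arm, as the interface text tells. Its arguments: {"type":"object","properties":{"steps":{"type":"string"},"grip_force":{"type":"number"}},"required":["steps"]}

```bash
mkdir -p pics; ls
python3 - <<'E'
from rig import robot
import cv2,numpy as np
print(robot.sense())
for n in ["top","side"]:
    im=robot.get_image(n); cv2.imwrite(f"pics/{n}0.png",im[:,:,::-1])
    c=robot.camera_model(n); print(n,np.round(c["camera_matrix"],1).tolist(),np.round(c["pose"],3).tolist(),[k for k in c])
c=robot.camera_model("wrist");print(np.round(c["pose"],3).tolist(),c["camera_matrix"])
a=cv2.imread("pics/top0.png");b=cv2.imread("pics/side0.png")
cv2.imwrite("pics/both0.png",cv2.resize(np.vstack([a,b]),(400,600)))
E
```

```text
pics
{'time': 0.0, 'joint_positions': array([-7.07909176e+01,  2.83150423e+01,  7.71266596e+01,  1.45538071e-03,
        7.46277631e+01, -5.47220199e+00]), 'qd': array([-0.06734644, -0.0411974 ,  0.02858788, -0.0275302 ,  0.02159909,
       -0.01351394]), 'effort': array([-4.53108049e-03, -8.78820491e+01, -3.81859374e+01,  7.05616619e-02,
        5.33537369e-02, -1.25357365e-04]), 'position': array([ 260.86510782, -567.54810876,  213.33933466]), 'orientation': array([-1.79991979e+02,  6.90146876e-02, -6.53190974e+01]), 'wrist_force': array([ 0.58344925, -0.07183698,  0.53804745]), 'ft_torque': array([ 0.00710188, -0.03174798,  0.01740918]), 'gripper_width': 0.9978034010336021}
top [[468.9, 0.0, 253.0], [0.0, 468.9, 190.2], [0.0, 0.0, 1.0]] [[0.03, 0.985, -0.17, 387.356], [-1.0, 0.03, 0.0, -18.904], [0.006, 0.17, 0.985, 1380.7], [0.0, 0.0, 0.0, 1.0]] ['camera_matrix', 'pose']
side [[392.8, 0.0, 259.2], [0.0, 392.8, 194.6], [0.0, 0.0, 1.0]] [[0.996, 0.034, -0.085, 521.429], [-0.091, 0.456, -0.885, -1102.249], [0.009, 0.889, 0.457, 598.31], [0.0, 0.0, 0.0, 1.0]] ['camera_matrix', 'pose']
[[0.418, 0.878, 0.232, 326.221], [-0.909, 0.404, 0.105, -538.327], [-0.002, -0.255, 0.967, 385.3], [0.0, 0.0, 0.0, 1.0]] [[337.17232006   0.         255.37201586]
 [  0.         337.17232006 193.78202149]
 [  0.           0.           1.        ]]
```

View pics/top0.png

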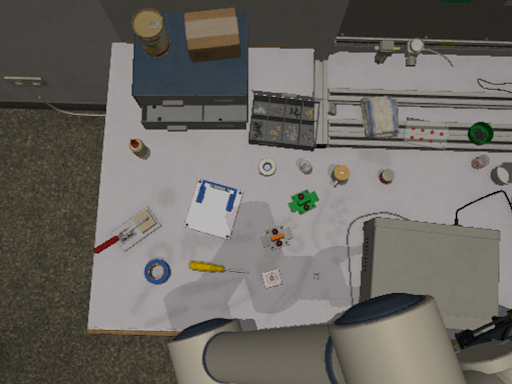

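View pics/side0.png

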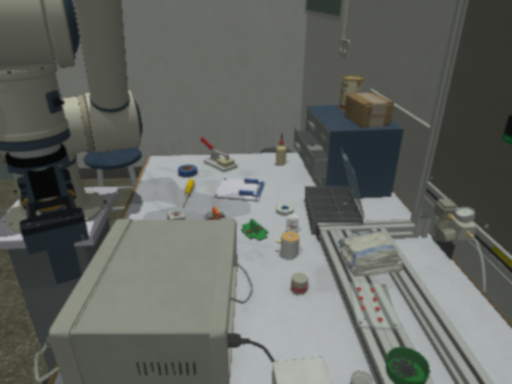

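Top view: the steel plate with the orange rib is at about (277,238). The green look-alike is at (304,202), and the orange/silver pot at (341,174) is another possible confusion. The bracket is at (214,209), with its blue slots toward image top. I'll choose the grey plate at (277,238) and check it in a crop along with rough positions.

```bash
cat > h.py <<'E'
from rig import robot
import cv2,numpy as np
from scipy.spatial.transform import Rotation as Ro
def ray(c,px,z):
    """world points where the rays through pixels px meet the plane z"""
    px=np.atleast_2d(np.array(px,float)); K,T=c["camera_matrix"],np.array(c["pose"])
    d=np.c_[px,np.ones(len(px))]@np.linalg.inv(K).T*[1,-1,-1]@T[:3,:3].T
    return T[:3,3]+d*((z-T[2,3])/d[:,2])[:,None]
def proj(c,p):
    K,T=c["camera_matrix"],np.array(c["pose"])
    q=(np.atleast_2d(p)-T[:3,3])@T[:3,:3]*[1,-1,-1]@K.T
    return q[:,:2]/q[:,2:]
def delta(s,pos,rpy):
    """turn (deg rotvec) and shift (m) in the tool frame from state s to the target"""
    R=Ro.from_euler("xyz",s["orientation"],degrees=True); G=Ro.from_euler("xyz",rpy,degrees=True)
    return np.round((R.inv()*G).as_rotvec(degrees=True),2),np.round(R.inv().apply(np.array(pos)-s["position"])/1000,4)
E
python3 - <<'E'
from h import *
c=robot.camera_model("top")
a=cv2.imread("pics/top0.png")
cv2.imwrite("pics/crop.png",cv2.resize(a[165:285,170:330],(800,600),interpolation=cv2.INTER_CUBIC))
h=cv2.cvtColor(a,cv2.COLOR_BGR2HSV)
for n,lo,hi,z in [("orange",(5,150,120),(22,255,255),29),("blue",(100,120,60),(125,255,255),20)]:
    m=cv2.inRange(h,lo,hi)
    k,_,st,ce=cv2.connectedComponentsWithStats(m)
    for i in range(1,k):
        if st[i,4]>8 and 170<ce[i][0]<330 and ce[i][1]>160: print(n,st[i],ce[i],np.round(ray(c,ce[i],z)))
for p in [(214,209),(214,179),(242,188),(186,206),(220,237)]: print(p,np.round(ray(c,p,8)))
E
```

```text
orange [271 234  13   7  46] [276.86956522 236.69565217] [[487. -92.  29.]]
blue [197 180  40  31 204] [216.98529412 194.28921569] [[606.  86.  20.]]
(214, 209) [[564.  94.   8.]]
(214, 179) [[654.  98.   8.]]
(242, 188) [[629.  13.   8.]]
(186, 206) [[570. 177.   8.]]
(220, 237) [[482.  73.   8.]]
```

View pics/crop.png

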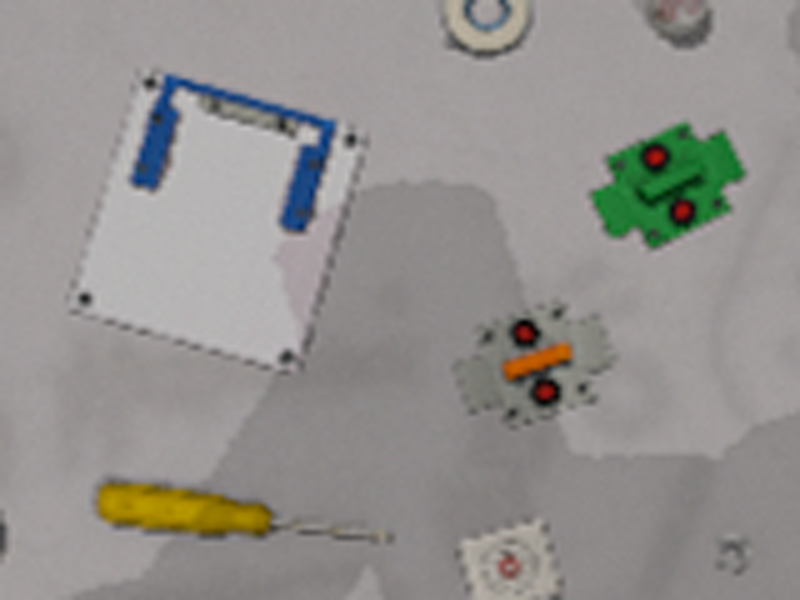

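The crop confirms it: the grey plate with the orange rib is at crop (538,362), with red knobs fore and aft of the rib. The bracket's blue slots open toward image bottom-left. I'll lift first to clear the big grey box, then go to a pose where the wrist camera sees both.

Run:
```python
from h import *
s=robot.sense()
print(delta(s,[261,-568,350],[180,0,-65.3]),delta(s,[400,-250,350],[180,0,-25]),delta(s,[520,30,240],[180,0,16.6]))
```

```text
(array([-0.01,  0.06, -0.01]), array([ 3.000e-04,  1.000e-04, -1.366e-01])) (array([-3.000e-02,  6.000e-02, -4.031e+01]), array([-0.2306, -0.259 , -0.1363])) (array([-5.000e-02,  5.000e-02, -8.191e+01]), array([-0.4348, -0.485 , -0.0261]))
```

>>> step_arm(
  steps="0 0 0 0 0 -0.06 1; 0 0 0 0 0 -0.12 1; 0 0 -8 -0.03 -0.03 -0.137 1; 0 0 -18 -0.07 -0.08 -0.137 1; 0 0 -28 -0.11 -0.125 -0.137 1",
)

```text
time: 0.72
position: [329.0, -413.9, 350.4]
orientation: [-180.0, 0.1, -37.0]
wrist_force: [0.7, -0.8, -0.4]
gripper_width: 1.0
```

Run:
```python
from h import *
s=robot.sense()
print(s["time"],s["position"],s["orientation"],delta(s,[520,30,240],[180,0,16.6]))
```

```text
0.725 [ 329.00386609 -413.94091339  350.39396268] [-1.79951368e+02  5.13610492e-02 -3.70285362e+01] (array([-7.000e-02,  2.000e-02, -5.363e+01]), array([-0.1148, -0.4693,  0.1109]))
```

>>> step_arm(
  steps="0 0 -10 -0.014 -0.058 0 1; 0 0 -20 -0.028 -0.116 0 1; 0 0 -30 -0.042 -0.174 0.01 1; 0 0 -40 -0.056 -0.23 0.02 1; 0 0 -50 -0.07 -0.29 0.04 1",
)

```text
time: 1.35
position: [447.5, -140.5, 311.4]
orientation: [-180.0, -0.1, 13.3]
wrist_force: [1.0, -0.8, -0.2]
gripper_width: 0.998
```

Run:
```python
from h import *
s=robot.sense()
print(s["time"],s["position"],s["orientation"],delta(s,[520,30,240],[180,0,16.6]))
```

```text
1.35 [ 447.48038274 -140.54233681  311.39604417] [-1.79975329e+02 -5.85059501e-02  1.32874117e+01] (array([-0.02, -0.06, -3.31]), array([ 0.1097, -0.1493,  0.0716]))
```

>>> step_arm(
  steps="0 0 -3 0.03 -0.045 0.02 1; 0 0 -3.3 0.07 -0.09 0.04 1; 0 0 -3.3 0.1 -0.135 0.06 1; 0 0 -3.3 0.11 -0.149 0.072 1; 0 0 -3.3 0.11 -0.149 0.072 1",
)

```text
time: 1.98
position: [519.9, 30.4, 238.7]
orientation: [-180.0, 0.1, 16.7]
wrist_force: [0.3, 0.0, 0.1]
gripper_width: 1.002
```

Run:
```python
from h import *
import json
c=robot.camera_model("wrist"); im=robot.get_image("wrist")[:,:,::-1].copy()
cv2.imwrite("pics/w1.png",im); np.savez("w1.npz",K=c["camera_matrix"],T=c["pose"])
h=cv2.cvtColor(im,cv2.COLOR_BGR2HSV)
for n,lo,hi,z in [("orange",(5,150,100),(22,255,255),34),("blue",(100,120,50),(125,255,255),20.5)]:
    m=cv2.inRange(h,lo,hi); k,_,st,ce=cv2.connectedComponentsWithStats(m)
    for i in range(1,k):
        if st[i,4]>60: print(n,st[i],ce[i],np.round(ray(c,ce[i],z),1))
```

```text
orange [196 243  10  17 122] [200.33606557 250.63114754] [[484.5 -83.5  34. ]]
blue [ 301   86   89  107 1278] [348.40062598 136.49295775] [[611.3  95.9  20.5]]
```

View pics/w1.png

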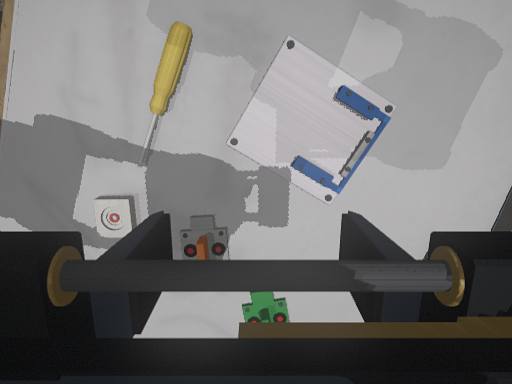

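The wrist view shows the bracket at about (310,120) with its blue slots on the right. The plate is at (203,243), partly hidden by the gripper bar. I'll enlarge the bracket to pick out its corners and slot edges.

Run:
```python
from h import *
a=cv2.imread("pics/w1.png")
cv2.imwrite("pics/w1c.png",cv2.resize(a[30:210,220:400],(0,0),fx=3.333,fy=3.333,interpolation=cv2.INTER_CUBIC))
s=robot.sense(); print(delta(s,[440,-140,170],[180,0,16.6]))
```

```text
(array([-0.02, -0.  ,  0.02]), array([-0.1252,  0.1395,  0.0694]))
```

View pics/w1c.png

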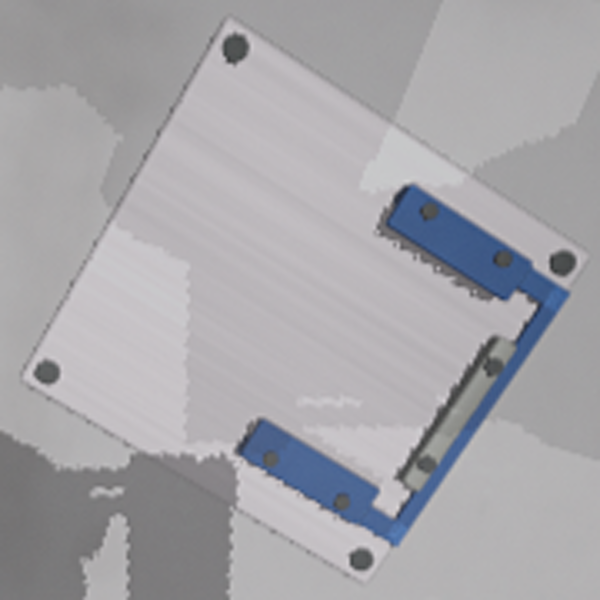

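Run:
```python
from h import *
w=np.load("w1.npz");c={"camera_matrix":w["K"],"pose":w["T"]}
R=lambda p,z:ray(c,np.array(p)/3.3333+[220-.35,30-.35],z)[:,:2]
A=R([(229,16),(590,254),(368,584),(22,378)],8)   # f+,b+,b-,f-
S=R([(235,47),(563,263),(361,559),(47,372)],8.5)
print("sides",[round(np.linalg.norm(A[i]-A[(i+1)%4]),1) for i in range(4)])
for Q in (A,S):
    ux=(Q[1]-Q[0])+(Q[2]-Q[3]); uy=(Q[0]-Q[3])+(Q[1]-Q[2])
    print("yaw",np.degrees(np.arctan2(ux[1],ux[0])),np.degrees(np.arctan2(-uy[0],uy[1])),Q.mean(0))
ux=(A[1]-A[0])+(A[2]-A[3])+(S[1]-S[0])+(S[2]-S[3]);uy=(A[0]-A[3])+(A[1]-A[2])+(S[0]-S[3])+(S[1]-S[2])
th=(np.arctan2(ux[1],ux[0])+np.arctan2(-uy[0],uy[1]))/2
M=np.array([[np.cos(th),np.sin(th)],[-np.sin(th),np.cos(th)]])
o=(A.mean(0)+S.mean(0))/2+M.T@[5,0]
print("yaw",np.degrees(th),"origin",o)
print("screws",np.round((S-o)@M.T,1).tolist())
print("lip screws",np.round((R([(429,211),(503,259),(270,457),(342,502)],20.5)-o)@M.T,1).tolist())
print("outer",np.round((R([(410,185),(568,290),(238,455),(395,543)],20.5)-o)@M.T,1).tolist())
print("inner",np.round((R([(390,222),(503,298),(262,420),(378,490)],20.5)-o)@M.T,1).tolist())
print("stop",np.round((R([(494,337),(515,350),(398,478),(420,490)],18)-o)@M.T,1).tolist())
```

```text
sides [np.float64(148.0), np.float64(138.4), np.float64(148.8), np.float64(138.2)]
yaw -14.205408601794767 -13.954521085988196 [567.48937811  95.64993235]
yaw -14.205086309732277 -14.304378557894157 [567.20640951  95.41891113]
yaw -14.162753153385179 origin [572.19591688  94.31103616]
screws [[-72.4, 62.2], [62.4, 62.0], [61.9, -62.4], [-72.4, -62.4]]
lip screws [[10.1, 50.4], [40.4, 50.4], [9.7, -46.5], [40.4, -46.9]]
outer [[0.0, 53.9], [65.2, 53.4], [-0.4, -51.6], [65.1, -49.7]]
inner [[1.0, 40.8], [47.9, 40.0], [0.2, -36.9], [48.9, -36.8]]
stop [[53.7, 28.1], [62.5, 28.2], [53.3, -29.7], [62.5, -29.3]]
```

>>> step_arm(
  steps="0 0 0 -0.03 0.035 0.015 1; 0 0 0 -0.07 0.075 0.035 1; 0 0 0 -0.1 0.11 0.055 1; 0 0 0 -0.125 0.14 0.069 1; 0 0 0 -0.125 0.14 0.069 1",
)

```text
time: 2.65
position: [438.6, -143.5, 170.4]
orientation: [-180.0, 0.0, 16.3]
wrist_force: [1.0, 0.5, 0.8]
gripper_width: 1.0
```

Slot offset is about +1.8 mm: lip screws, outer edges and inner edges agree within 0.3 mm. Bracket yaw is about -14.2° and sizes are within 1%. Next, the plate up close.

Run:
```python
from h import *
s=robot.sense(); c=robot.camera_model("wrist"); im=robot.get_image("wrist")[:,:,::-1].copy()
cv2.imwrite("pics/w2.png",im); np.savez("w2.npz",K=c["camera_matrix"],T=c["pose"])
h=cv2.cvtColor(im,cv2.COLOR_BGR2HSV)
m=cv2.inRange(h,(3,120,70),(22,255,255)); k,_,st,ce=cv2.connectedComponentsWithStats(m)
for i in range(1,k):
    if st[i,4]>100: print(st[i],ce[i],np.round(ray(c,ce[i],34),1))
p=proj(c,[[487,-88,17]])[0]; print(p)
x0,y0=int(np.clip(p[0]-90,0,332)),int(np.clip(p[1]-85,0,214)); print(x0,y0)
cv2.imwrite("pics/w2c.png",cv2.resize(im[y0:y0+170,x0:x0+180],(720,680)[0:2],interpolation=cv2.INTER_CUBIC)[:600])
```

```text
[314 124  15  44 624] [321.01923077 145.26923077] [[485.8 -92.4  34. ]]
[ 47 252  17  54 330] [ 53.64242424 280.22727273] [[ 270.5 -297.7   34. ]]
[443 256  22  50 329] [456.92401216 282.95136778] [[ 664.2 -185.3   34. ]]
[ 371  317  124   20 1557] [432.07964033 328.45086705] [[ 661.9 -241.7   34. ]]
[320.3868272  139.13476976]
230 54
```

View pics/w2c.png

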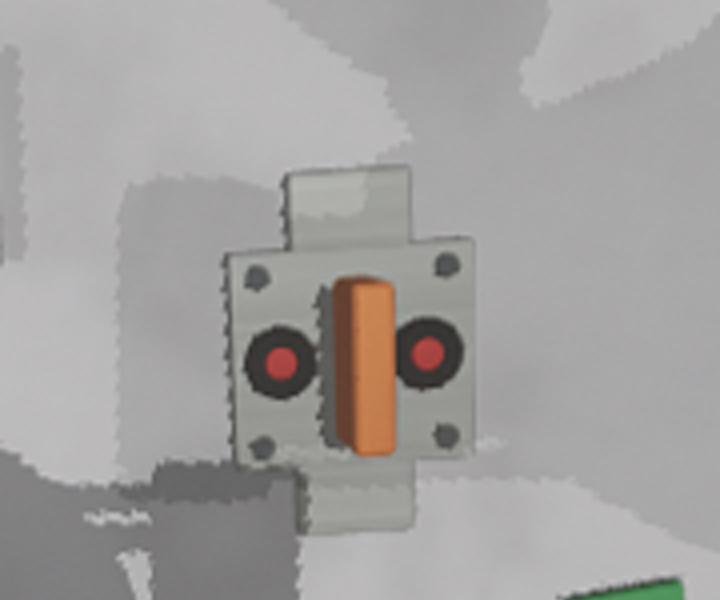

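Run:
```python
from h import *
w=np.load("w2.npz");c={"camera_matrix":w["K"],"pose":w["T"]}
R=lambda p,z:ray(c,np.array(p)/4.+[230-.4,54-.4],z)[:,:2]
for n,p,z in [("plate",[(230,254),(474,238),(474,458),(235,468)],6),("ears",[(288,174),(411,165),(414,528),(305,533)],6),("rib",[(353,282),(394,280),(396,455),(360,455)],34)]:
    Q=R(p,z); ux=Q[1]-Q[0]+Q[2]-Q[3]; uy=Q[0]-Q[3]+Q[1]-Q[2]
    print(n,np.round(Q.mean(0),1),[round(float(np.linalg.norm(v))/2,1) for v in(ux,uy)],np.degrees([np.arctan2(ux[1],ux[0]),np.arctan2(-uy[0],uy[1])]))
mask=cv2.inRange(cv2.cvtColor(cv2.imread("pics/w2.png"),cv2.COLOR_BGR2HSV),(3,120,70),(22,255,255))[100:190,290:350]
s=robot.sense()
for z in (60,10): print(delta(s,[486,-92,z],[180,0,19]))
```

```text
plate [488.1 -92.5] [59.8, 53.6] [19.40619838 19.74429725]
ears [488.4 -92.3] [28.7, 89.2] [19.74900106 20.67519104]
rib [488.2 -92.3] [8.8, 39.6] [17.79952451 20.79125306]
(array([-0.  , -0.01, -2.61]), array([ 0.0588, -0.0353,  0.1108]))
(array([-0.  , -0.01, -2.61]), array([ 0.0588, -0.0353,  0.1608]))
```

The red "knobs" turn out to be flat markings. Plate centre is (488.2, -92.4) with yaw 19.7°, and plate, ear and rib measurements agree and match the given sizes. I'll go down to the rib with the tips at z=10, clear of the 6 mm plate.

Run:
```python
from h import *
s=robot.sense()
for z in (60,10): print(delta(s,[488.2,-92.4,z],[180,0,19.7]))
```

```text
(array([-0.  , -0.01, -3.31]), array([ 0.0608, -0.0343,  0.1108]))
(array([-0.  , -0.01, -3.31]), array([ 0.0608, -0.0343,  0.1608]))
```

>>> step_arm(
  steps="0 0 -3.3 0.03 -0.017 0.03 1; 0 0 -3.3 0.0608 -0.0343 0.07 1; 0 0 -3.3 0.0608 -0.0343 0.11 1; 0 0 -3.3 0.0608 -0.0343 0.125 1; 0 0 -3.3 0.0608 -0.0343 0.13 1",
)

```text
time: 3.32
position: [488.2, -92.5, 41.1]
orientation: [-180.0, -0.0, 19.7]
wrist_force: [-0.1, -0.1, -0.2]
gripper_width: 0.999
```

Run:
```python
from h import *
s=robot.sense();print(s["position"],s["orientation"],s["wrist_force"])
print(delta(s,[488.2,-92.4,10.5],[180,0,19.7]))
```

```text
[488.23351005 -92.54069054  41.08824309] [-1.79998388e+02 -7.83654137e-03  1.96818663e+01] [-0.13370667 -0.1412104  -0.20228916]
(array([-0.  , -0.01, -0.02]), array([ 0.    , -0.0001,  0.0306]))
```

>>> step_arm(
  steps="0 0 0 0 0 0.012 1; 0 0 0 0 0 0.024 0.6; 0 0 0 0 0 0.0305 0; 0 0 0 0 0 0.0305 -0.4; 0 0 0 0 0 0.0305 -0.6",
  grip_force=30,
)

```text
time: 3.95
position: [488.4, -92.6, 10.8]
orientation: [180.0, -0.0, 19.7]
wrist_force: [-0.2, -0.1, -0.5]
gripper_width: 0.595
```

>>> step_arm(
  steps="0 0 0 0 0 0 -1; 0 0 0 0 0 0 -1; 0 0 0 0 0 0 -1; 0 0 0 0 0 0 -1; 0 0 0 0 0 0 -1",
  grip_force=30,
)

```text
time: 4.58
position: [488.3, -92.5, 10.8]
orientation: [180.0, -0.0, 19.7]
wrist_force: [-0.8, 0.6, 0.9]
gripper_width: 0.104
```

Gripped: the opening is 9.5 mm against the 10 mm rib. Lift, carry and turn to the bracket's yaw above the apron.

```bash
cat >> h.py <<'E'
TH=np.radians(-14.16); O=np.array([572.2,94.3])
M=np.array([[np.cos(TH),np.sin(TH)],[-np.sin(TH),np.cos(TH)]])
def b2w(x,y,z): return np.r_[O+M.T@[x,y],z]
def inb(s): return np.round(np.r_[M@(s["position"][:2]-O),s["position"][2]],2),s["orientation"][2]+14.16,np.round(M@s["wrist_force"][:2],1),s["wrist_force"][2]
E
python3 - <<'E'
from h import *
s=robot.sense();print(b2w(-34,1.8,60),delta(s,b2w(-34,1.8,60),[180,0,-14.16]))
E
```

```text
[539.67337835 104.36274734  60.        ] (array([-0.000e+00, -1.000e-02,  3.384e+01]), array([ 0.1147, -0.1681, -0.0492]))
```

>>> step_arm(
  steps="0 0 0 0 0 -0.02 -1; 0 0 0 0 0 -0.049 -1; 0 0 8 0.02 -0.03 -0.049 -1; 0 0 16 0.05 -0.07 -0.049 -1; 0 0 24 0.08 -0.11 -0.049 -1",
)

```text
time: 5.2
position: [526.8, 39.2, 59.8]
orientation: [-180.0, -0.0, -4.6]
wrist_force: [0.6, 0.0, -1.8]
gripper_width: 0.109
```

Run:
```python
from h import *
s=robot.sense();print(s["gripper_width"],delta(s,b2w(-34,1.8,60),[180,0,-14.16]))
```

```text
0.10904074571132405 (array([-0.  , -0.02,  9.53]), array([ 0.0075, -0.0659, -0.0002]))
```

>>> step_arm(
  steps="0 0 4 0.004 -0.03 0 -1; 0 0 9.5 0.0075 -0.055 0 -1; 0 0 9.5 0.0075 -0.0659 0 -1; 0 0 9.5 0.0075 -0.0659 0.015 -1; 0 0 9.5 0.0075 -0.0659 0.03 -1",
)

```text
time: 5.82
position: [539.2, 103.4, 28.6]
orientation: [180.0, 0.0, -14.1]
wrist_force: [0.7, 0.0, -1.7]
gripper_width: 0.11
```

Run:
```python
from h import *
s=robot.sense();print(inb(s),s["wrist_force"],s["gripper_width"],delta(s,b2w(-34,1.8,21),[180,0,-14.16]))
```

```text
(array([-34.27,   0.78,  28.59]), np.float64(0.06807515349550997), array([0.7, 0.2]), np.float64(-1.6869599503010697)) [ 0.72974628  0.01415309 -1.68695995] 0.11013756301281284 (array([0.02, 0.02, 0.07]), array([ 0.0003, -0.001 ,  0.0076]))
```

>>> step_arm(
  steps="0 0 0 0.0003 -0.001 0.004 -1; 0 0 0 0.0003 -0.001 0.006 -1; 0 0 0 0.0003 -0.001 0.008 -1; 0 0 0 0.0003 -0.001 0.009 -1; 0 0 0 0.0003 -0.001 0.009 -1",
)

```text
time: 6.45
position: [539.8, 104.4, 19.8]
orientation: [180.0, 0.0, -14.1]
wrist_force: [0.1, 0.8, -2.1]
gripper_width: 0.107
```

Run:
```python
from h import *
s=robot.sense();print(inb(s),s["orientation"],s["wrist_force"],s["ft_torque"])
c=robot.camera_model("wrist"); im=robot.get_image("wrist")[:,:,::-1].copy()
cv2.imwrite("pics/w3.png",im); np.savez("w3.npz",K=c["camera_matrix"],T=c["pose"])
p=proj(c,[b2w(-15,47,14),b2w(15,47,14),b2w(0,55,20.5),b2w(50,55,20.5)]);print(np.round(p,1))
cv2.imwrite("pics/w3c.png",cv2.resize(im[60:210,190:390],(800,600),interpolation=cv2.INTER_CUBIC))
```

```text
(array([-33.89,   1.84,  19.76]), np.float64(0.07700438664506848), array([-0.1,  0.8]), np.float64(-2.0552958785768904)) [ 1.79990618e+02  1.57404104e-03 -1.40829956e+01] [ 0.13047002  0.79824476 -2.05529588] [-0.00240415 -0.07297778 -0.04511242]
[[290.9 156. ]
 [347.6 156.1]
 [322.4 142.2]
 [421.5 142.4]]
```

View pics/w3c.png

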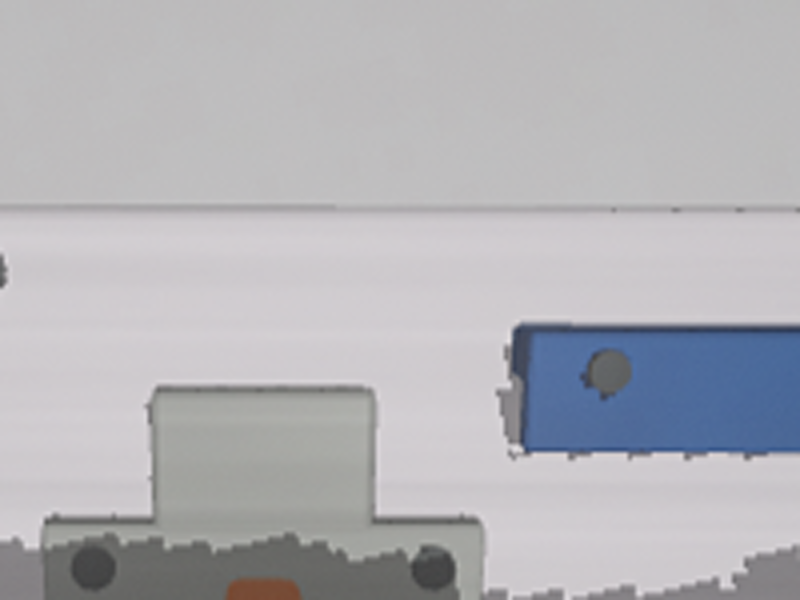

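Plate edges are parallel to the slot. The ear's outer edge is at crop row 388, the slot's outer lip edge at row 327 and the base edge at row 208.

Run:
```python
from h import *
w=np.load("w3.npz");c={"camera_matrix":w["K"],"pose":w["T"]}
def B(p,z): return np.round((ray(c,np.array(p)/4.+[190-.4,60-.4],z)[:,:2]-O)@M.T,2)
print("ear",B([(160,388),(372,388)],15).tolist(), "ear sides",B([(152,450),(374,450)],15).tolist())
print("body edge y",B([(100,520),(430,520)],15).tolist(), "sides",B([(43,560),(484,560)],15).tolist())
print("lip outer",B([(520,327),(790,327)],20.5).tolist(),"front",B([(530,380)],20.5).tolist(),"inner",B([(550,450),(790,450)],20.5).tolist(),"screw",B([(610,371)],20.5).tolist())
print("base edge",B([(100,208),(700,208)],8).tolist())
```

```text
ear [[-47.38, 46.81], [-19.48, 46.85]] ear sides [[-48.59, 38.5], [-19.03, 38.55]]
body edge y [[-55.8, 28.88], [-11.25, 28.95]] sides [[-63.72, 23.26], [-3.72, 23.35]]
lip outer [[-1.44, 55.42], [32.6, 55.48]] front [[0.17, 48.72]] inner [[3.22, 39.66], [34.2, 39.71]] screw [[10.28, 49.89]]
base edge [[-55.42, 69.68], [23.96, 69.81]]
```

Ear at 46.8 gives plate centre y = 1.83, matching the slot offset of about 1.8 ± 0.5 mm. I'll lower it the last millimetre with a soft grip.

>>> step_arm(
  steps="0 0 0 0 0 0.0004 -1; 0 0 0 0 0 0.0007 -1; 0 0 0 0 0 0.001 -1; 0 0 0 0 0 0.001 -1; 0 0 0 0 0 0.001 -1",
  grip_force=15,
)

```text
time: 7.12
position: [539.8, 104.4, 18.8]
orientation: [180.0, 0.0, -14.1]
wrist_force: [-0.5, -0.0, -0.4]
gripper_width: 0.112
```

Run:
```python
from h import *
s=robot.sense();print(inb(s),s["orientation"],s["wrist_force"],s["ft_torque"],s["gripper_width"])
```

```text
(array([-33.91,   1.86,  18.81]), np.float64(0.07931532646879802), array([-0.5, -0.1]), np.float64(-0.4340010432400215)) [ 1.79990700e+02  2.05745623e-03 -1.40806847e+01] [-0.47611328 -0.00102958 -0.43400104] [0.01409294 0.00433633 0.038844  ] 0.11183766413130537
```

The plate's weight is now on the apron. Advance to just short of the mouths.

>>> step_arm(
  steps="0 0 0 0.003 0 0 -1; 0 0 0 0.006 0 0 -1; 0 0 0 0.009 0 0 -1; 0 0 0 0.012 0 0 -1; 0 0 0 0.015 0 0 -1",
)

```text
time: 7.75
position: [554.5, 100.7, 18.8]
orientation: [180.0, 0.0, -14.1]
wrist_force: [-0.8, 0.2, -0.4]
gripper_width: 0.107
```

>>> step_arm(
  steps="0 0 0 0.001 0 0 -1; 0 0 0 0.002 0 0 -1; 0 0 0 0.003 0 0 -1; 0 0 0 0.004 0 0 -1; 0 0 0 0.005 0 0 -1",
)

```text
time: 8.38
position: [559.4, 99.4, 18.8]
orientation: [180.0, 0.0, -14.1]
wrist_force: [-0.8, -0.6, 0.3]
gripper_width: 0.114
```

Run:
```python
from h import *
s=robot.sense();print(inb(s),s["orientation"],s["wrist_force"],s["ft_torque"],s["gripper_width"])
```

```text
(array([-13.66,   1.85,  18.8 ]), np.float64(0.07456677063650474), array([-0.6, -0.7]), np.float64(0.31411624343206157)) [ 1.79989832e+02  5.05495755e-03 -1.40854332e+01] [-0.78593617 -0.56255479  0.31411624] [0.05002733 0.0952443  0.0366791 ] 0.11382411466017021
```

>>> step_arm(
  steps="0 0 0 0.0008 0 0 -1; 0 0 0 0.0016 0 0 -1; 0 0 0 0.0024 0 0 -1; 0 0 0 0.0032 0 0 -1; 0 0 0 0.004 0 0 -1",
)

```text
time: 9.0
position: [563.4, 98.5, 18.8]
orientation: [180.0, 0.0, -14.1]
wrist_force: [-0.5, 0.6, -0.4]
gripper_width: 0.106
```

>>> step_arm(
  steps="0 0 0 0.001 0 0 -1; 0 0 0 0.002 0 0 -1; 0 0 0 0.003 0 0 -1; 0 0 0 0.004 0 0 -1; 0 0 0 0.005 0 0 -1",
)

```text
time: 9.62
position: [568.3, 97.2, 18.8]
orientation: [180.0, 0.0, -14.1]
wrist_force: [-1.2, 1.0, 0.9]
gripper_width: 0.11
```

Run:
```python
from h import *
s=robot.sense();print(inb(s),s["orientation"],s["wrist_force"],s["ft_torque"],s["gripper_width"])
```

```text
(array([-4.55,  1.88, 18.8 ]), np.float64(0.0742115976009412), array([-1.4,  0.7]), np.float64(0.8836071319065961)) [ 1.79990831e+02  5.52435052e-03 -1.40857884e+01] [-1.19755806  1.04252432  0.88360713] [0.05752094 0.11061403 0.05032015] 0.11042397276786513
```

The ears are about 10 mm into the slots with almost no force. Continue.

>>> step_arm(
  steps="0 0 0 0.0014 0 0 -1; 0 0 0 0.0028 0 0 -1; 0 0 0 0.0042 0 0 -1; 0 0 0 0.0056 0 0 -1; 0 0 0 0.007 0 0 -1",
)

```text
time: 10.25
position: [574.0, 95.6, 18.8]
orientation: [180.0, 0.1, -14.1]
wrist_force: [-7.1, 1.2, 6.9]
gripper_width: 0.113
```

>>> step_arm(
  steps="0 0 0 0.0014 0 0 -1; 0 0 0 0.0028 0 0 -1; 0 0 0 0.0042 0 0 -1; 0 0 0 0.0056 0 0 -1; 0 0 0 0.007 0 0 -1",
)

```text
time: 10.88
position: [580.1, 94.0, 18.8]
orientation: [180.0, 0.2, -14.1]
wrist_force: [-6.6, 0.8, 7.0]
gripper_width: 0.109
```

Run:
```python
from h import *
s=robot.sense();print(inb(s),s["orientation"],s["wrist_force"],s["ft_torque"],s["gripper_width"])
```

```text
(array([ 7.7 ,  1.66, 18.85]), np.float64(0.07751758278517329), array([-6.5, -0.9]), np.float64(6.965104813510057)) [179.95478743   0.19212251 -14.08248242] [-6.55559805  0.75679799  6.96510481] [ 0.22189009  0.86816724 -0.01575014] 0.10860298357547303
```

Clip engagement is felt: about 6.5 N back and 7 N up. I'll take off the downward pressure slightly, correct the 0.2° tilt and keep going.

>>> step_arm(
  steps="0 0.2 0 0.001 0 -0.0002 -1; 0 0.2 0 0.002 0 -0.0003 -1; 0 0.2 0 0.003 0 -0.0003 -1; 0 0.2 0 0.004 0 -0.0003 -1; 0 0.2 0 0.005 0 -0.0003 -1",
)

```text
time: 11.5
position: [584.8, 92.8, 19.0]
orientation: [179.9, 0.0, -14.1]
wrist_force: [-2.3, 0.7, -4.4]
gripper_width: 0.108
```

Run:
```python
from h import *
s=robot.sense();print(inb(s),s["orientation"],s["wrist_force"],s["ft_torque"],s["gripper_width"])
```

```text
(array([12.55,  1.61, 19.01]), np.float64(0.07948992784031716), array([-2.4,  0.1]), np.float64(-4.404745170035892)) [ 1.79945396e+02  2.04487073e-02 -1.40805101e+01] [-2.25124423  0.68545404 -4.40474517] [ 0.0282372   0.27361464 -0.00568415] 0.1078357099422086
```

>>> step_arm(
  steps="0 0 0 0.0012 0 0.0001 -1; 0 0 0 0.0024 0 0.0001 -1; 0 0 0 0.0036 0 0.0001 -1; 0 0 0 0.0048 0 0.0001 -1; 0 0 0 0.006 0 0.0001 -1",
)

```text
time: 12.12
position: [590.7, 91.3, 18.9]
orientation: [179.9, 0.0, -14.1]
wrist_force: [-1.5, 0.2, -4.5]
gripper_width: 0.106
```

>>> step_arm(
  steps="0 0 0 0.0008 0 0 -1; 0 0 0 0.0016 0 0 -1; 0 0 0 0.0024 0 0 -1; 0 0 0 0.003 0 0 -1; 0 0 0 0.0035 0 0 -1",
)

```text
time: 12.75
position: [594.1, 90.4, 18.9]
orientation: [179.9, 0.0, -14.1]
wrist_force: [-1.3, -0.2, -4.2]
gripper_width: 0.108
```

Run:
```python
from h import *
s=robot.sense();print(inb(s),s["orientation"],s["wrist_force"],s["ft_torque"],s["gripper_width"])
```

```text
(array([22.21,  1.62, 18.93]), np.float64(0.07817470168237506), array([-1.2, -0.5]), np.float64(-4.187156697455781)) [ 1.79947816e+02  1.45798956e-02 -1.40818253e+01] [-1.2853335  -0.17385377 -4.1871567 ] [0.04554688 0.14478516 0.01911625] 0.10765182823787184
```

Moving freely. Now creep toward the stop in 1.5 mm calls, watching for a rise in force.

>>> step_arm(
  steps="0 0 0 0.0004 0 0 -1; 0 0 0 0.0008 0 0 -1; 0 0 0 0.0012 0 0 -1; 0 0 0 0.0015 0 0 -1; 0 0 0 0.0015 0 0 -1",
)

```text
time: 13.38
position: [595.7, 90.1, 18.9]
orientation: [179.9, 0.0, -14.1]
wrist_force: [-0.6, 1.1, -4.4]
gripper_width: 0.114
```

>>> step_arm(
  steps="0 0 0 0.0003 0 0 -1; 0 0 0 0.0006 0 0 -1; 0 0 0 0.0009 0 0 -1; 0 0 0 0.001 0 0 -1; 0 0 0 0.001 0 0 -1",
)

```text
time: 14.0
position: [596.3, 89.9, 18.9]
orientation: [179.9, 0.0, -14.1]
wrist_force: [-4.9, 1.1, -2.0]
gripper_width: 0.11
```

>>> step_arm(
  steps="0 0 0 0.0003 0 0 -1; 0 0 0 0.0006 0 0 -1; 0 0 0 0.0008 0 0 -1; 0 0 0 0.0008 0 0 -1; 0 0 0 0.0008 0 0 -1",
)

```text
time: 14.62
position: [596.3, 89.9, 18.9]
orientation: [179.9, 0.1, -14.1]
wrist_force: [-7.3, 3.1, 0.9]
gripper_width: 0.108
```

Run:
```python
from h import *
s=robot.sense();print(inb(s),s["orientation"],s["wrist_force"],s["ft_torque"],s["gripper_width"])
```

```text
(array([24.41,  1.57, 18.88]), np.float64(0.07666491282682664), array([-7.8,  1.2]), np.float64(0.9220230612938805)) [ 1.79933121e+02  1.24597613e-01 -1.40833351e+01] [-7.31295438  3.06626522  0.92202306] [ 0.5778662   1.25412994 -0.0814311 ] 0.10784957493078921
```

It didn't move at all under about 8 N, so it's against the stop. Relax, then open only to about 18 mm so the fingers stay clear of the stop, and lift.

>>> step_arm(
  steps="0 0.1 0 0 0 0 -1; 0 0.1 0 0 0 0 -0.8; 0 0.1 0 0 0 0 -0.6; 0 0.1 0 0 0 0 -0.6; 0 0.1 0 0 0 0 -0.6",
)

```text
time: 15.25
position: [596.7, 89.8, 19.1]
orientation: [179.9, -0.0, -14.1]
wrist_force: [0.4, -0.9, 0.2]
gripper_width: 0.201
```

Run:
```python
from h import *
s=robot.sense();print(inb(s),s["orientation"],s["wrist_force"],s["ft_torque"],s["gripper_width"])
```

```text
(array([24.89,  1.64, 19.09]), np.float64(0.074016515533323), array([ 0.6, -0.8]), np.float64(0.15088384760445164)) [ 1.79945080e+02 -2.61095631e-02 -1.40859835e+01] [ 0.35983362 -0.93355763  0.15088385] [ 0.0078441  -0.02829506 -0.03680783] 0.2012225732258192
```

Released with no residual force. Lift straight up, then back off to look.

>>> step_arm(
  steps="0 0 0 0 0 -0.01 -0.6; 0 0 0 0 0 -0.025 -0.6; 0 0 0 0 0 -0.05 -0.6; 0 0 0 0 0 -0.09 -0.6; 0 0 0 0 0 -0.13 -0.6",
)

```text
time: 15.88
position: [596.7, 90.0, 151.4]
orientation: [180.0, -0.1, -14.1]
wrist_force: [0.0, 0.2, -0.4]
gripper_width: 0.2
```

>>> step_arm(
  steps="0 0 0 0 0.03 0 -0.6; 0 0 0 0 0.06 0 -0.6; 0 0 0 0 0.09 0 -0.6; 0 0 0 0 0.1 0 -0.6; 0 0 0 0 0.1 0 -0.6",
)

```text
time: 16.5
position: [572.5, -7.2, 152.2]
orientation: [180.0, -0.1, -14.1]
wrist_force: [0.5, 1.1, 0.1]
gripper_width: 0.199
```

Run:
```python
from h import *
s=robot.sense();print(inb(s))
c=robot.camera_model("wrist"); im=robot.get_image("wrist")[:,:,::-1].copy()
cv2.imwrite("pics/w4.png",im); np.savez("w4.npz",K=c["camera_matrix"],T=c["pose"])
p=proj(c,[b2w(25,1.8,17)])[0];print(p)
x0,y0=int(np.clip(p[0]-100,0,312)),int(np.clip(p[1]-75,0,234)); print(x0,y0)
cv2.imwrite("pics/w4c.png",cv2.resize(im[y0:y0+150,x0:x0+200],(800,600),interpolation=cv2.INTER_CUBIC))
```

```text
(array([ 25.12, -98.34, 152.18]), np.float64(0.024753536222606343), array([0.2, 1.2]), np.float64(0.10216376690556478))
[254.75903556  70.146371  ]
154 0
```

View pics/w4c.png

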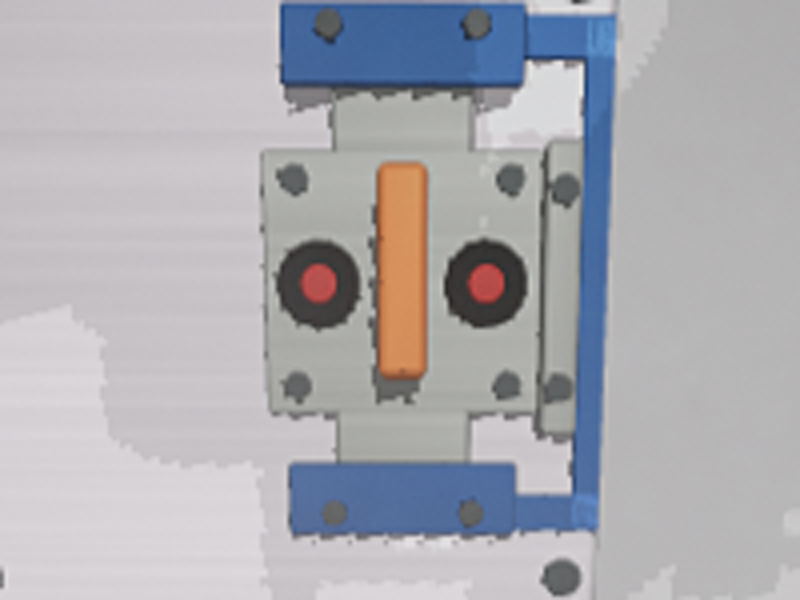

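The plate sits in both slots, touching the end stop, with its right edge at about col 540. I'll check that in numbers.

Run:
```python
from h import *
w=np.load("w4.npz");c={"camera_matrix":w["K"],"pose":w["T"]}
def B(p,z): return np.round((ray(c,np.array(p)/4.+[154-.4,-.4],z)[:,:2]-O)@M.T,2)
P=B([(262,150),(543,150),(538,413),(270,413)],14);print("plate",P.tolist(),P.mean(0))
u=P[1]-P[0]+P[2]-P[3];v=P[0]-P[3]+P[1]-P[2];print("yaw",np.degrees(np.arctan2(u[1],u[0])),np.degrees(np.arctan2(-v[0],v[1])))
print("stop face",B([(547,143),(538,432)],18).tolist(),"mouth",B([(281,80),(290,465)],20.5).tolist())
print("rib",B([(378,163),(427,163),(424,377),(378,377)],42).mean(0))
print("plate if tops z17",B([(262,150),(543,150)],17).tolist())
```

```text
plate [[-5.21, 28.45], [54.3, 28.51], [54.62, -25.28], [-4.87, -25.32]] [24.71  1.59]
yaw 0.048147702543138035 0.3515687977420435
stop face [[54.72, 29.14], [54.33, -29.33]] mouth [[-0.33, 40.5], [-0.14, -36.36]]
rib [24.4175  1.345 ]
plate if tops z17 [[-4.92, 27.91], [54.02, 27.97]]
```

The plate's leading edge is at 54.3–54.6, the stop face at 54.3–54.7, so they touch. The yaw error is at most 0.35° and plate and rib centres agree. Handing in.

Run:
```python
from rig import robot
print(robot.close_job())
```

```text
the job is handed in; nothing more can be done
None
```

I gripped the steel plate by its orange rib, laid it on the bare apron and slid both ears into the slots until it stopped moving. Then I let go, lifted clear and handed the job in at about 16.6 s. The hand-in gave no verdict.

- **Finding the slots:** the camera put the slot centre line about 1.8 mm to the bracket's +y side, and the ears went in on the first try.
- **Forces:** the highest wrist force read during insertion was about 10 N, as the clips engaged. The final check against the stop was about 8 N with no movement. These readings come at the end of each move call, so brief peaks in between would not show.
- **Home and square:** in the last picture the leading edge was at x = 54.3–54.6 mm and the stop face at 54.3–54.7 mm, so they touch. The plate is square to within 0.35°.
- **Flatness:** I did not measure this directly. The tool tilt was under 0.15° just before release, and the gripper was level and free of force after it.
- **Disagreements:** the plate's measured middle was x = 24.7 mm against a nominal 25, and the rib's was 24.4 mm. Both differences are within the calibration error.
- **Bystanders:** the planned path stayed clear of them and no unexpected force showed, but I did not check their positions again at the end.

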